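# Lock the label roll down in the dispenser

### The job

Press the green button of the label dispenser so that its smoked cover pops open by itself, without touching the cover. Then lock the label roll: keep the orange sprung cap gently pressed down, turn it backward (counter-clockwise from above) until you feel it drop into its thread, and turn it forward (clockwise), still pressed, until it stops fully home, without forcing it; let go, leave the cover open, and leave the other things on the desk alone.

Things in the scene. Friction and masses are not known exactly. Their poses are not given: they have to be found in the camera images.
- printer: white label dispenser fixed to the desk, 250 x 174 mm, 96 mm high shut. Origin at desk level under the cap's vertical axis; z up, x towards the cover's hinge at the back (away from the button), y left. Front deck 42 mm high, x -165 to -85 mm. Behind it the tub with the paper roll: walls to 48 mm, roll top at 44 mm. The shut cover spans x -82 to +84, y -87 to +87 mm, up to 96 mm.
- button_top (a point): centre of the top of the green release button, 26 mm across, on the front deck 58 mm in front of the shut cover. It travels 6 mm down; about 6 N pushes it fully down, and the cover is let go after 4 to 5 mm.
- cover: smoked clear cover, 166 x 174 x 48 mm, hinged along y at the back. Origin on the hinge line (84 mm behind the cap's axis, 48 mm up); axes as the dispenser's when shut. Once the button lets it go a spring swings it up and back about 2.2 rad in one to two seconds, and it stays there. The robot must not touch it.
- cap: orange lock cap: flat disc 84 mm across, over its middle a bar 72 mm long (along the cap's x), 12 mm thick, standing 16 mm above the disc. Origin on the axis at the disc's top face, z up. It only turns about and slides along its vertical axis (no tilt, cannot come off). A light spring (1 N net at the top, 2 N at the bottom) holds it up, disc top 70 mm above the desk, until it is in its thread.
- cap_dot (a point): white dot on top of one end of the cap's bar, 29 mm from the axis along the cap's +x. The bar is two-fold symmetric but for this dot. Turning the cap needs under 0.15 N m, save against a stop; forcing it on with about 0.9 N m or more, or pressing with over 40 N, strains the thread.
- spindle (a point): point on the cap's axis at 45 mm height; around it, hidden under the cap, is a two-start thread at an unknown angle. A pressed cap first meets its firm flat top after 2.5 mm. Turned backward (counter-clockwise from above) by at most 1.3 rad, it reaches a window some 0.45 rad wide in which it drops 6 to 10 mm more under about 2 N; just past the window is a firm stop. Let go there, it springs up.
- home_mark (a point): point on the axis, 58 mm above the desk, where the disc's top face is when fully home. Turned forward (clockwise) while pressed down after the drop, the cap runs under the thread, then stays down by itself and is drawn home till it stops, 1.4 to 2 rad on. Turned forward without the drop it only jams on top of the thread.
- stapler_blue_mid (a point): small blue and grey stapler, 125 x 33 x 68 mm, loose bystander on the left; point at mid height
- tape_roll_mid (a point): beige roll of tape, 53 mm across, 15 mm high, loose bystander on the right; point at mid height
- lens_can_2_mid (a point): black plastic can, 47 mm across, 62 mm high, loose bystander on the left; point at mid height

How it is judged:
On the way, in this order (a step that is already met when the one before it is completed fails the run):
1. the button is pressed and the cover has popped fully open (angle between cover's own z axis and vertical above 2 rad), for 0.2 s.
2. the pressed cap has dropped into its thread (z of cap in the frame of printer below 0.0625 m), for 0.1 s.
At the end, for the whole second after the job is handed in: the cover stands open (more than 2.0 rad), and the released cap is at rest in its thread with the disc's top less than 58.9 mm above the desk (fully home is about 58 mm) (angle between cover's own z axis and vertical above 2 rad and z of cap in the frame of printer below 0.0589 m and angular speed of cap below 0.1 rad/s); the robot touches nothing.
It fails at once if the robot touched the cover (more than 1 N) (contact force between cover and the fingers above 1 N or contact force between cover and the arm above 1 N).
It fails at once if the cap was forced against its thread or its stops (more than 80 N) (contact force between cap and printer above 80 N).
It fails at once if a bystander was moved more than 3 cm (distance of any of stapler_blue_mid, tape_roll_mid, lens_can_2_mid from where it was at the start of the episode above 0.03 m).
It also fails if it takes over 69 s, if anything falls off the work surface, if the arm or the gripper's body presses on something with over 40 N, if the wrist force passes 120 N, or if a joint passes its speed limit or range.

### The arm

A 7-joint arm with a two-finger parallel gripper is mounted at the origin on a cart in front of the work surface, level with it; the furniture and walls round the work are solid. World frame = base frame: x ahead of the robot, y to its left, z up, the work surface at z = 0. Lengths are in m, angles in rad, forces in N, time in s.
With the tool pointing down it reaches from about 0.4 to 0.875 m from the base axis. Payload 6.5 kg.
Tool frame: the origin (TCP) lies between the finger pads; the fingertips stand 8 mm ahead of it and the grasp point (between the pads) lies 11 mm behind it; z points along the fingers, y is the direction in which the jaws open and shut (so a half turn about z gives the same grasp; the last joint's range is limited). The gripper opens to 85 mm and grips with 20 to 120 N. Pads are 22 mm wide; open, the fingers measure 114 mm over their backs; the gripper's body (76 mm by 85 mm) begins 54 mm behind the grasp point. The pads swing forward as they close: fully open they stand 13 mm farther back than shut.
Start: joints at [-1.19, 0.536, -0.004, 1.538, 0.003, 1.067, -0.071], TCP at [0.281, 0.586, 0.239] pointing down, gripper open.
Joint ranges: [-2.7, 2.7], [-0.37, 2.16], [-1.27, 1.26], [0.24, 2.4], [-1.31, 4.45], [0.19, 1.91], [-2.76, 2.76]. Speed limits (rad/s): [2.39, 2.39, 3.14, 3.14, 3.14, 3.14, 3.14].

### API

Orientations are given as [roll, pitch, yaw] about the fixed x, y, z axes, in that order (R = Rz(yaw) Ry(pitch) Rx(roll)).
In Python, from bench import arm gives the robot as it stands.
- The arm moves only by the tool servo_tool, never from a script. Its argument "rows" is a list of rows, each a list of 5 numbers: the opening, from 0 (shut) to 1 (fully open), then the shift along the tool's x, y, z in mm, then the turn about the tool's z in degrees. In form: [[claw, dx, dy, dz, turn], ...]. A call has 1 to 20 rows; each row is the pose to reach, as a shift and turn from the pose commanded when the call began, along the tool's axes at that moment; what a row does not reach only later rows make up. A row lasts 1/8 s, in which the tool goes at most 62.5 mm and 10.7 degrees, less where a joint would pass 70% of its speed; a pose out of reach is approached as far as the arm can. A call with a gripper value outside its range is refused whole. The fingers move at their own pace and stop on an object; "grip_force" is the grip in N (left out, the last holds). Time passes only in rows, so rows that repeat a pose let the fingers close. It gives the time, the measured TCP pose, the force and the opening at its end, in the units of the state.
- arm.get_state(): the state, without advancing time (a new reading comes with each control period).
- arm.camera(name): name is "side" or "top"; returns a dict with "img" (400x640x3 uint8, red, green, blue), "fx", "fy", "cx", "cy" (pixels), "extrinsics" (4x4, takes a point from camera to world coordinates). Camera axes: x right, y up, looking along -z (the intrinsics and any distortion apply to the point x, -y, -z); pixel columns grow to the right and rows downward; lengths in m; the calibration is good to about 2 mm. A picture is of the moment at which its call begins. There is no depth.
- arm.job_done(): hands the job in, once; it reports no verdict.
The state is a dict: "time": time; "qpos": joint angles; "qvel": joint speeds; "tau": joint torques, N m; "tcp_pos": TCP position; "tcp_rot": TCP orientation; "wrist_force": force on the tool from outside, world axes, zero at the start; "moment": the same for the moment, N m; "opening": opening from 0.0 (shut) to 1.0 (fully open).
Only numpy, scipy, OpenCV 4.12 (cv2) and the standard library are available. Lean on these libraries where they do the work, as an engineer would, in place of code of your own. Each camera call takes 0.05 s, during which the arm holds its last target.

## Working session

There is one attempt and no reset: what is moved stays moved. The work goes in short steps, Python scripts to look and compute and a tool call to move; the robot and the scene stay as the last step left them, time stands still between calls to the robot, and variables do not carry over. Pictures are saved under pics/ and viewed, and the job is handed in when it is done.

Besides the shell and the picture viewer there is one more tool, called after "Emit:" in YAML: its name, and indented under it one key for each argument. servo_tool: Moves the arm, as the interface text tells. Its arguments: {"type":"object","properties":{"rows":{"type":"array","items":{"type":"array","items":{"type":"number"}}},"grip_force":{"type":"number"}},"required":["rows"]}

```bash
mkdir -p pics; ls; python3 - <<'E'
from bench import arm
import cv2
s=arm.get_state()
print({k:s[k] for k in ("time","tcp_pos","tcp_rot","wrist_force","moment","opening")})
for n in("side","top"):
    c=arm.camera(n); cv2.imwrite(f"pics/{n}0.png",c["img"][:,:,::-1]); print(n,[c[k] for k in("fx","fy","cx","cy","extrinsics")],c.keys())
E
```

```text
pics
{'time': 0.0, 'tcp_pos': array([0.28059813, 0.58561963, 0.23840084]), 'tcp_rot': array([-3.13983320e+00,  1.25622996e-04,  2.69488803e+00]), 'wrist_force': array([-1.02203251,  0.08302016, -0.23682268]), 'moment': array([-0.03391131, -0.00369726, -0.01464764]), 'opening': 0.9971406552905909}
side [371.53714494346525, 371.53714494346525, 315.07242065969405, 195.8251093400092, array([[ 0.9471929 ,  0.13224884, -0.292123  ,  0.23727181],
       [-0.32064502,  0.38062745, -0.86735778, -1.00500162],
       [-0.00351703,  0.91522292,  0.40293255,  0.53119433],
       [ 0.        ,  0.        ,  0.        ,  1.        ]])] dict_keys(['img', 'fx', 'fy', 'cx', 'cy', 'extrinsics'])
top [430.6604143116532, 430.6604143116532, 323.01640506271673, 199.64491162062117, array([[-0.00828312,  0.99204388, -0.12561975,  0.45273808],
       [-0.99972735, -0.0054729 ,  0.02269946, -0.01362173],
       [ 0.02183136,  0.12577352,  0.99181874,  1.27376599],
       [ 0.        ,  0.        ,  0.        ,  1.        ]])] dict_keys(['img', 'fx', 'fy', 'cx', 'cy', 'extrinsics'])
```

View pics/side0.png

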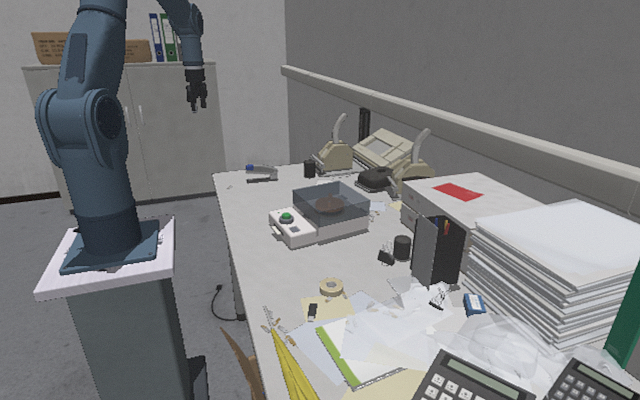

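View pics/top0.png

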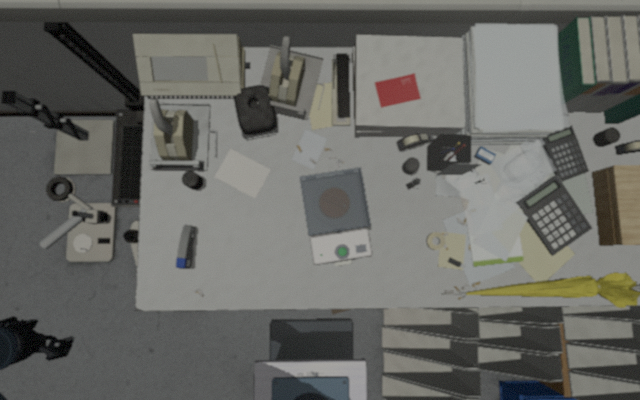

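```bash
cat > h.py <<'E'
import numpy as np, cv2
from bench import arm
def ray(c,u,v):
    E=c["extrinsics"]; d=np.array([(u-c["cx"])/c["fx"],-(v-c["cy"])/c["fy"],-1.]); d=E[:3,:3]@d
    return E[:3,3],d/np.linalg.norm(d)
def onz(c,u,v,z):
    o,d=ray(c,u,v); return o+d*(z-o[2])/d[2]
def two(a,pa,b,pb):
    o1,d1=ray(a,*pa);o2,d2=ray(b,*pb)
    t=np.linalg.lstsq(np.stack([d1,-d2],1),o2-o1,rcond=None)[0]
    p,q=o1+t[0]*d1,o2+t[1]*d2
    return (p+q)/2,np.linalg.norm(p-q)
def proj(c,p):
    E=c["extrinsics"]; q=E[:3,:3].T@(np.asarray(p)-E[:3,3]); return c["cx"]+c["fx"]*q[0]/-q[2], c["cy"]-c["fy"]*q[1]/-q[2]
def blob(m):
    n,l,s,ce=cv2.connectedComponentsWithStats(m.astype(np.uint8)); o=np.argsort(-s[1:,4])[:3]+1
    return [(ce[i].round(2),s[i]) for i in o]
def crop(c,x0,y0,x1,y1,k,name):
    cv2.imwrite("pics/"+name,cv2.resize(c["img"][y0:y1,x0:x1,::-1],None,fx=k,fy=k,interpolation=cv2.INTER_CUBIC))
E
python3 - <<'E'
from h import *
cs={n:arm.camera(n) for n in("side","top")}
P={}
for n,c in cs.items():
    i=c["img"].astype(int); r,g,b=i[...,0],i[...,1],i[...,2]
    m=(g>r*1.5)&(g>b*1.2)&(g>60); R=np.zeros_like(m); 
    if n=="top":R[160:270,295:380]=1
    else:R[180:255,255:380]=1
    print(n,"green",blob(m&R)); P[n]=blob(m&R)[0][0]
    m=(r>b*1.25)&(r>g*1.1)&R; print(n,"cap",blob(m))
    if n=="top":P['cap']=blob(m)[0][0]
print(two(cs["top"],P["top"],cs["side"],P["side"]))
print("cap z=.07",onz(cs["top"],*P['cap'],.07),"btn z=.05",onz(cs["top"],*P['top'],.05))
crop(cs["top"],290,160,385,270,5,"t1.png");crop(cs["side"],260,175,380,255,6,"s1.png")
E
```

```text
side green [(array([285.64, 215.6 ]), array([282, 213,   8,   6,  42], dtype=int32))]
side cap [(array([333.88, 210.19]), array([328, 209,  12,   3,  16], dtype=int32)), (array([376.5, 212. ]), array([376, 212,   2,   1,   2], dtype=int32))]
top green [(array([342.  , 251.24]), array([339, 248,   7,   7,  41], dtype=int32))]
top cap []Traceback (most recent call last):
  File "<stdin>", line 11, in <module>
IndexError: list index out of range
```

```bash
python3 - <<'E'
from h import *
cs={n:arm.camera(n) for n in("side","top")}
print(two(cs["top"],(342,251.24),cs["side"],(285.64,215.6)))
crop(cs["top"],290,160,385,270,5,"t1.png");crop(cs["side"],260,175,380,255,6,"s1.png")
i=cs["top"]["img"]; print(i[203,325:345:3],i[190,315])
E
```

```text
(array([ 0.45869496, -0.09303378,  0.05923764]), np.float64(0.003641101819955347))
[[92 86 80]
 [89 82 80]
 [91 86 82]
 [90 88 83]
 [93 86 83]
 [89 81 78]
 [88 83 78]] [90 96 94]
```

View pics/t1.png

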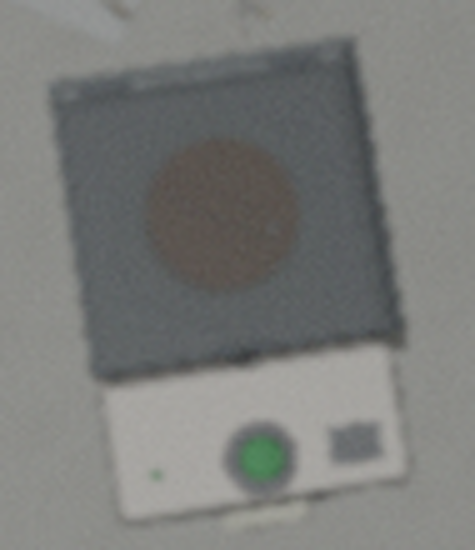

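View pics/s1.png

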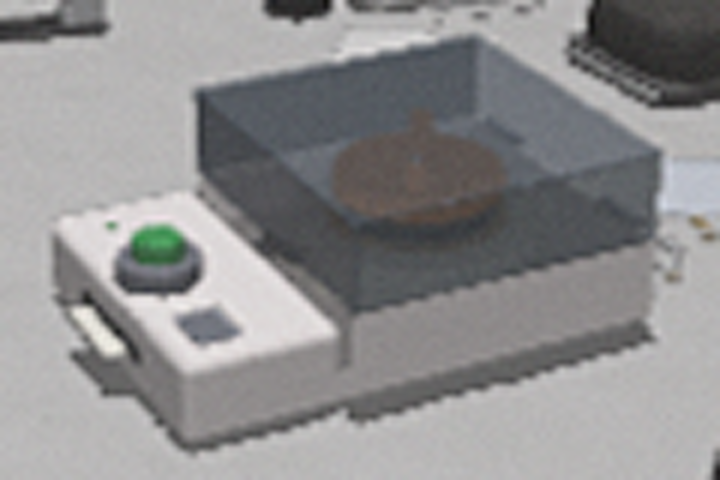

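```bash
python3 - <<'E'
from h import *
c=arm.camera("top"); i=cv2.GaussianBlur(c["img"],(5,5),0).astype(int)
R=np.zeros(i.shape[:2],bool); R[170:235,305:370]=1
b=blob((i[...,0]>i[...,2]+2)&R); print(b)
cap=onz(c,*b[0][0],.07); btn=onz(c,342,251.24,.058); print(cap,btn)
d=cap-btn; print(np.hypot(*d[:2]),np.degrees(np.arctan2(d[1],d[0])))
g=c["img"].astype(int).min(2); R[:]=0; R[225:268,300:376]=1
m=((g>165)&R).astype(np.uint8); print(blob(m)[0])
k,_=cv2.findContours(m,0,1); k=max(k,key=cv2.contourArea); r=cv2.boxPoints(cv2.minAreaRect(k)); 
w=np.array([onz(c,*q,.042) for q in r]); print(r,w)
for a in range(4):
    e=w[(a+1)%4]-w[a]; print(np.hypot(*e[:2]),np.degrees(np.arctan2(e[1],e[0])))
E
```

```text
[(array([334.02, 202.35]), array([319, 187,  31,  31, 730], dtype=int32)), (array([353.79, 231.99]), array([326, 228,  44,   7, 176], dtype=int32)), (array([367.06, 180.58]), array([363, 170,   7,  29, 120], dtype=int32))]
[ 0.59734861 -0.07211864  0.07      ] [ 0.46047706 -0.093525    0.058     ]
0.13853538850796593 8.888907400134494Traceback (most recent call last):
  File "<stdin>", line 8, in <module>
IndexError: list index out of range
```

Emit:
servo_tool:
  rows:
    - [0,-32,-38,0,4]
    - [0,-65,-77,0,8]
    - [0,-97,-115,0,12]
    - [0,-130,-153,0,16]
    - [0,-162,-191,0,20]
    - [0,-194,-230,0,24]
    - [0,-227,-268,0,28]
    - [0,-259,-306,0,32]
    - [0,-292,-344,0,36]
    - [0,-324,-383,0,40]
    - [0,-356,-421,0,44]
    - [0,-389,-459,0,48]
    - [0,-421,-497,0,52]
    - [0,-453,-536,0,56]
    - [0,-453,-536,50,56]
    - [0,-453,-536,100,56]
    - [0,-453,-536,130,56]
    - [0,-453,-536,130,56]
  grip_force: 20

```text
time: 2.6
tcp_pos: [0.4563, -0.0928, 0.1079]
tcp_rot: [-3.137, -0.001, 1.717]
wrist_force: [-0.9, 0.1, 1.2]
opening: -0.001
```

```bash
python3 - <<'E'
from h import *
s=arm.get_state(); print(s["tcp_pos"],s["wrist_force"],s["qpos"])
a=arm.camera("top");b=arm.camera("side")
crop(a,280,160,400,280,5,"t2.png");crop(b,240,150,380,255,5,"s2.png")
E
```

```text
[ 0.45626916 -0.09281253  0.10790153] [-0.91907153  0.09791439  1.23856052] [-0.24106774  0.47122285  0.42513396  2.12614373 -0.33145361  0.6111734
  0.56435749]
```

View pics/s2.png

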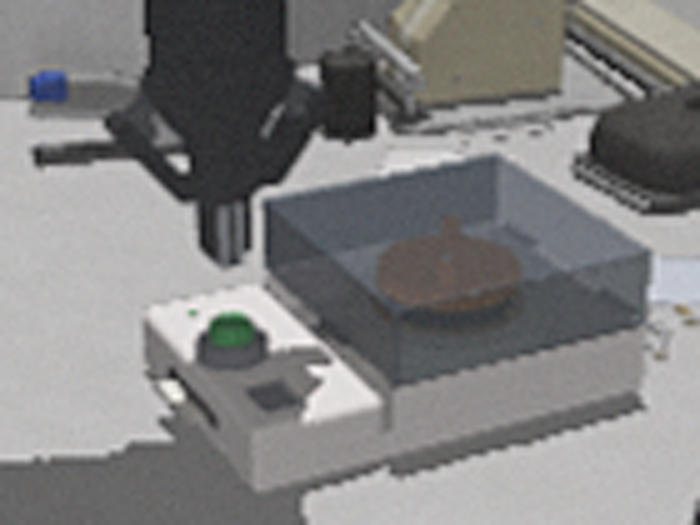

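Emit:
servo_tool:
  rows:
    - [0,0,0,0,10]
    - [0,0,0,0,20]
    - [0,0,0,0,30]
    - [0,0,0,0,40]
    - [0,0,0,0,50]
    - [0,0,0,0,60]
    - [0,0,0,0,70]
    - [0,0,0,0,80]
    - [0,0,0,10,89]
    - [0,0,0,20,89]
    - [0,0,0,30,89]
    - [0,0,0,30,89]

```text
time: 4.2
tcp_pos: [0.4576, -0.0928, 0.079]
tcp_rot: [-3.141, 0.001, 0.166]
wrist_force: [-0.2, -0.2, 0.3]
opening: 0.002
```

```bash
python3 - <<'E'
from h import *
s=arm.get_state(); print(s["tcp_pos"],s["wrist_force"],s["qpos"])
b=arm.camera("side")
crop(b,240,150,380,255,5,"s3.png")
E
```

```text
[ 0.45755061 -0.09280168  0.07899508] [-0.21612099 -0.19774056  0.32706357] [-0.49065002  0.63561804  0.76494426  2.14916426 -0.75178411  0.6468579
 -0.59679935]
```

View pics/s3.png

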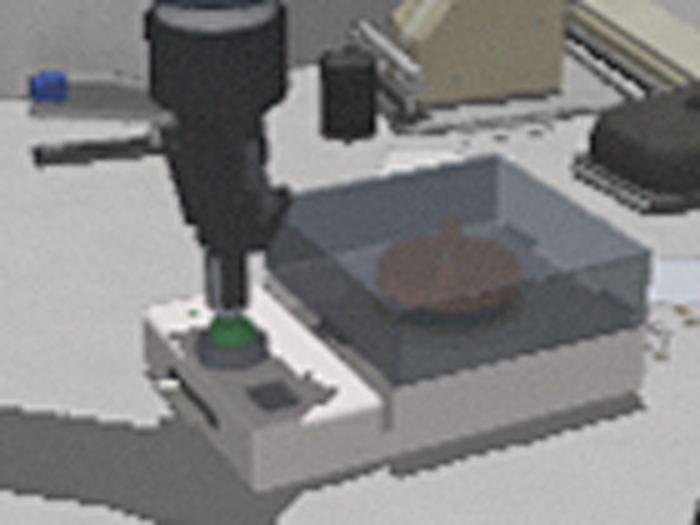

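Emit:
servo_tool:
  rows:
    - [0,0,0,5,0]
    - [0,0,0,9,0]
    - [0,0,0,12,0]
    - [0,0,0,14,0]
    - [0,0,0,14,0]

```text
time: 4.88
tcp_pos: [0.4581, -0.093, 0.066]
tcp_rot: [-3.141, -0.001, 0.164]
wrist_force: [-3.1, 0.9, 14.0]
opening: -0.005
```

```bash
python3 - <<'E'
from h import *
s=arm.get_state(); print(s["tcp_pos"],s["wrist_force"])
b=arm.camera("side")
crop(b,240,120,380,255,4,"s4.png")
E
```

```text
[ 0.45810224 -0.09301598  0.06598777] [-3.12764765  0.88658317 14.03220105]
```

View pics/s4.png

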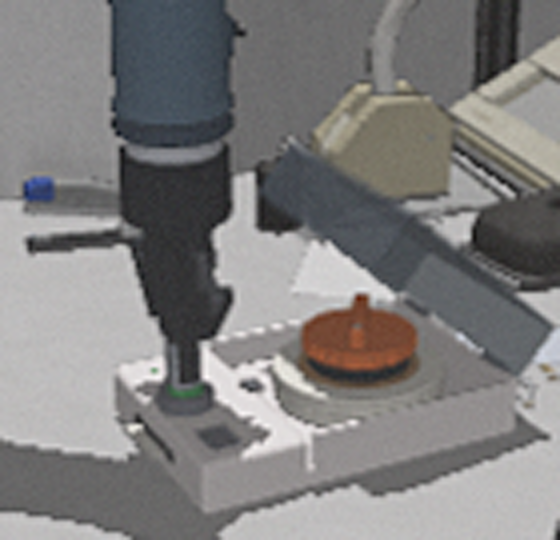

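Emit:
servo_tool:
  rows:
    - [0,0,0,-10,0]
    - [0,0,0,-40,0]
    - [0,-20,0,-80,0]
    - [0,-60,0,-110,0]
    - [0,-60,0,-110,0]
    - [0,-60,0,-110,0]
    - [0,-60,0,-110,0]
    - [0,-60,0,-110,0]
    - [0,-60,0,-110,0]
    - [0,-60,0,-110,0]

```text
time: 6.18
tcp_pos: [0.3986, -0.1028, 0.1752]
tcp_rot: [3.141, 0.0, 0.164]
wrist_force: [0.6, 0.0, -0.3]
opening: -0.001
```

```bash
python3 - <<'E'
from h import *
s=arm.get_state(); print(s["tcp_pos"],s["wrist_force"],s["moment"])
a=arm.camera("top");b=arm.camera("side")
crop(a,280,140,400,270,5,"t5.png");crop(b,240,120,400,255,5,"s5.png")
for n,c in(("t",a),("s",b)):
    i=c["img"].astype(int); r,g,bb=i[...,0],i[...,1],i[...,2]
    m=(r>g*1.5)&(r>bb*1.8)&(r>70); R=np.zeros_like(m)
    if n=="t":R[170:235,305:370]=1
    else:R[170:255,255:380]=1
    print(blob(m&R)[:2])
E
```

```text
[ 0.3986244  -0.1028471   0.17518666] [ 0.61057855  0.03970183 -0.2539765 ] [-0.00965681 -0.01198575  0.01620783]
[(array([334.06, 201.99]), array([321, 189,  27,  28, 543], dtype=int32))]
[(array([329.31, 203.9 ]), array([316, 194,  28,  19, 357], dtype=int32))]
```

View pics/t5.png

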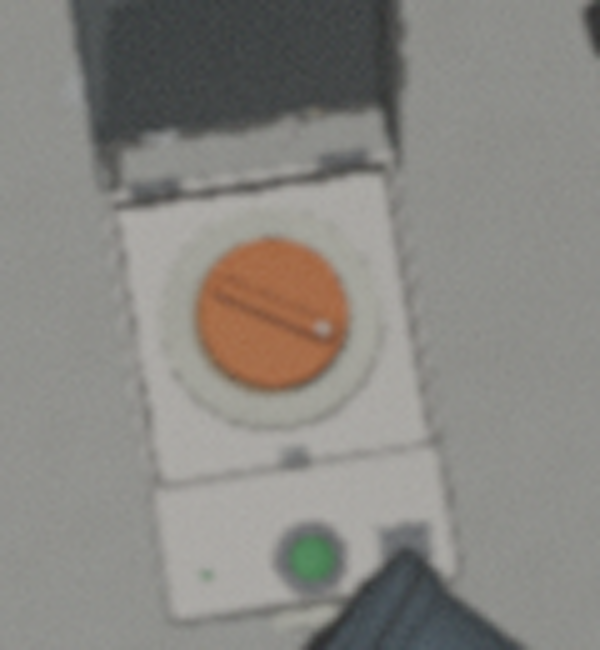

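View pics/s5.png

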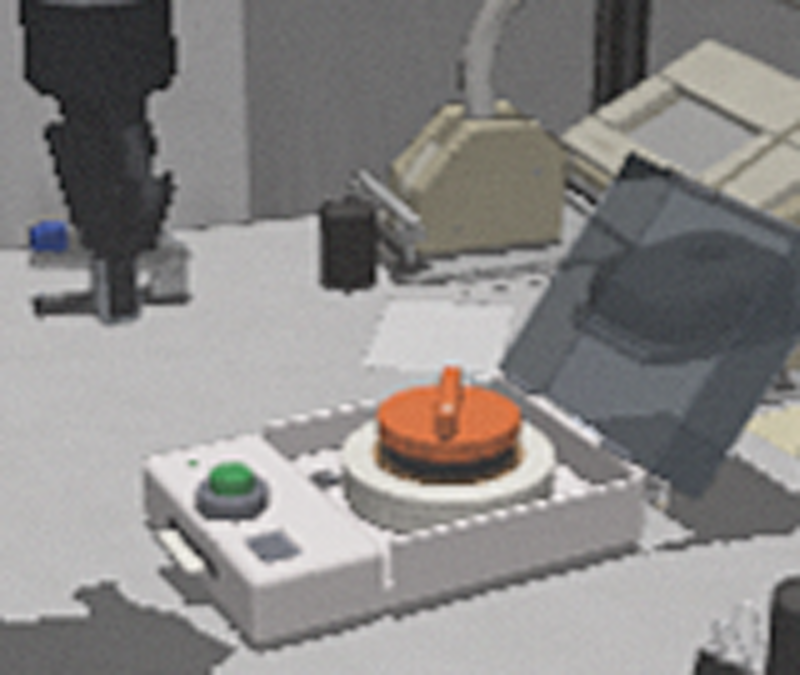

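```bash
python3 - <<'E'
from h import *
a=arm.camera("top");b=arm.camera("side")
i=a["img"].astype(int); r,g,bb=i[...,0],i[...,1],i[...,2]
m=((r>g*1.35)&(r>bb*1.5)&(r>70)).astype(np.uint8); R=np.zeros_like(m);R[180:225,312:360]=1; m*=R
k,_=cv2.findContours(m,0,1);k=max(k,key=cv2.contourArea);el=cv2.fitEllipse(k);print(el,cv2.minEnclosingCircle(k))
hull=cv2.drawContours(np.zeros_like(m),[cv2.convexHull(k)],-1,1,-1)
er=cv2.erode(hull,np.ones((3,3),np.uint8))
d=np.where(er>0,bb,0).astype(float); y0,x0=np.unravel_index(d.argmax(),d.shape);print(x0,y0,d.max(),np.median(bb[er>0]))
w=np.clip(d[y0-2:y0+3,x0-2:x0+3]-np.median(bb[er>0])-12,0,None);yy,xx=np.mgrid[-2:3,-2:3]
u,v=x0+(w*xx).sum()/w.sum(),y0+(w*yy).sum()/w.sum()
dot=onz(a,u,v,.086);C=onz(a,el[0][0],el[0][1],.07);print("dot",u,v,dot,"C",C,np.hypot(*(dot-C)[:2]))
dd=dot-C;print("bar deg",np.degrees(np.arctan2(dd[1],dd[0])))
print("cross",two(a,el[0],b,(329.3,203.9)))
print(proj(a,[*C[:2],.07]),proj(b,[*C[:2],.07]))
E
```

```text
((334.0095520019531, 202.43563842773438), (28.205583572387695, 28.65134048461914), 144.51492309570312) ((334.0, 202.5), 14.705541610717773)
344 205 133.0 72.0
dot 344.0241935483871 205.07258064516128 [ 0.58764811 -0.09908006  0.086     ] C [ 0.59710576 -0.07208638  0.07      ] 0.02860255072980868
bar deg -109.30870531720716
cross (array([ 0.59683845, -0.07205135,  0.06519026]), np.float64(0.0017571480726357594))
(np.float64(334.0095520019531), np.float64(202.43563842773435)) (np.float64(329.7025229980191), np.float64(202.3819907472693))
```

Emit:
servo_tool:
  rows:
    - [0.5,30,0,0,-8]
    - [0.5,60,0,0,-16]
    - [0.5,90,1,0,-24]
    - [0.5,120,1,0,-32]
    - [0.5,150,1,0,-40]
    - [0.5,175,2,0,-48]
    - [0.5,195,2,0,-56]
    - [0.5,201,2,20,-61]
    - [0.5,201,2,50,-61]
    - [0.5,201,2,60,-61]
    - [0.5,201,2,60,-61]

```text
time: 7.75
tcp_pos: [0.5969, -0.072, 0.115]
tcp_rot: [-3.141, 0.001, 1.228]
wrist_force: [-0.0, -0.5, 0.1]
opening: 0.499
```

```bash
python3 - <<'E'
from h import *
s=arm.get_state(); print(s["tcp_pos"],s["tcp_rot"],s["wrist_force"],s["moment"],s["qpos"])
b=arm.camera("side")
crop(b,260,120,400,255,5,"s6.png")
E
```

```text
[ 0.59685722 -0.07197157  0.11503742] [-3.14058277e+00  5.52777487e-04  1.22848155e+00] [-0.02076148 -0.46995142  0.12635506] [ 0.02353016 -0.00318309  0.02157954] [-0.3575373   0.68038119  0.56868305  1.78547405 -0.48173932  0.81918653
  0.10452479]
```

View pics/s6.png

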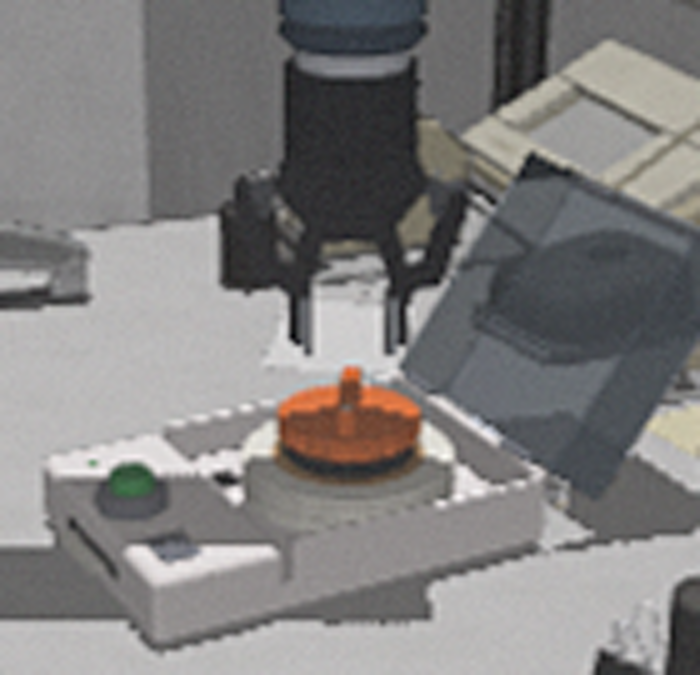

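Emit:
servo_tool:
  rows:
    - [0.5,0,0,15,0]
    - [0.5,0,0,28,0]
    - [0.5,0,0,33,0]
    - [0,0,0,33,0]
    - [0,0,0,33,0]
    - [0,0,0,33,0]
    - [0,0,0,33,0]
    - [0,0,0,33,0]
    - [0,0,0,33,0]
  grip_force: 25

```text
time: 8.93
tcp_pos: [0.5976, -0.072, 0.0826]
tcp_rot: [3.141, -0.0, 1.229]
wrist_force: [1.4, -0.8, 0.6]
opening: 0.127
```

Emit:
servo_tool:
  rows:
    - [0,0,0,1,0]
    - [0,0,0,2,0]
    - [0,0,0,3,0]
    - [0,0,0,3,0]

```text
time: 9.43
tcp_pos: [0.5976, -0.072, 0.0798]
tcp_rot: [3.141, -0.0, 1.229]
wrist_force: [0.0, 0.0, 6.5]
opening: 0.131
```

```bash
python3 - <<'E'
from h import *
s=arm.get_state(); print(s["tcp_pos"],s["tcp_rot"],s["wrist_force"],s["moment"])
b=arm.camera("side")
crop(b,260,120,400,255,5,"s7.png")
E
```

```text
[ 0.59755176 -0.07196901  0.07979268] [ 3.14105808e+00 -3.14286668e-04  1.22867821e+00] [3.87217483e-02 4.62855193e-03 6.46474467e+00] [-0.01259021  0.00770274  0.01706262]
```

View pics/s7.png

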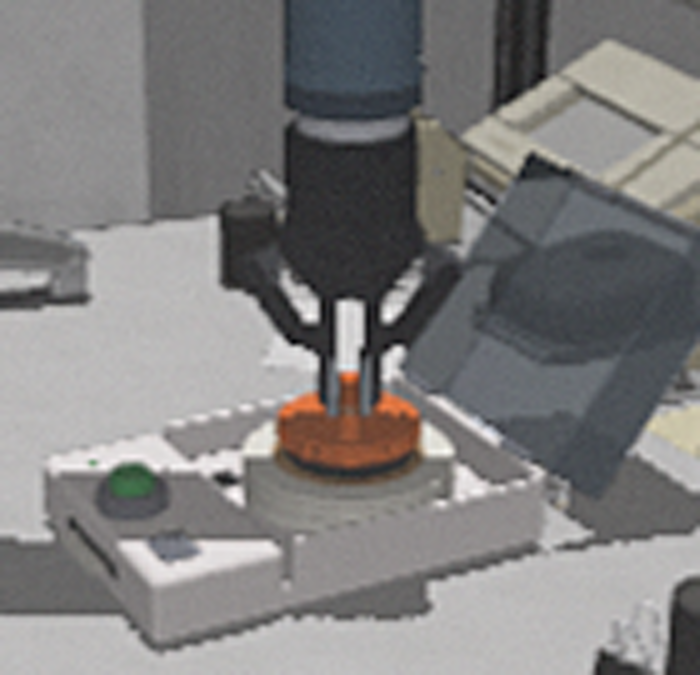

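Emit:
servo_tool:
  rows:
    - [0,0,0,0,-4]
    - [0,0,0,0,-8]
    - [0,0,0,0,-10]
    - [0,0,0,0,-10]

```text
time: 9.98
tcp_pos: [0.5977, -0.072, 0.0798]
tcp_rot: [3.141, -0.0, 1.403]
wrist_force: [1.1, -0.4, 5.2]
opening: 0.132
```

```bash
cat > st.py <<'E'
from bench import arm
s=arm.get_state(); print(s["time"],s["tcp_pos"].round(4),s["tcp_rot"][2],s["wrist_force"].round(2),s["moment"].round(3),s["opening"])
E
python3 st.py
```

```text
9.975 [ 0.5977 -0.072   0.0798] 1.403118993862892 [ 1.06 -0.42  5.23] [-0.103 -0.097  0.035] 0.1316642189328932
```

Emit:
servo_tool:
  rows:
    - [0,0,0,0,-4]
    - [0,0,0,0,-8]
    - [0,0,0,0,-10]
    - [0,0,0,0,-10]

```text
time: 10.48
tcp_pos: [0.5979, -0.072, 0.0798]
tcp_rot: [3.14, 0.0, 1.577]
wrist_force: [0.6, -0.2, 6.2]
opening: 0.13
```

```bash
python3 st.py
```

```text
10.475 [ 0.5979 -0.072   0.0798] 1.5774135649647554 [ 0.55 -0.19  6.18] [-0.128 -0.2    0.004] 0.13042126927889894
```

Emit:
servo_tool:
  rows:
    - [0,0,0,0,-4]
    - [0,0,0,0,-8]
    - [0,0,0,0,-10]
    - [0,0,0,0,-10]

```text
time: 10.98
tcp_pos: [0.598, -0.072, 0.0798]
tcp_rot: [3.14, 0.0, 1.752]
wrist_force: [1.3, -1.5, 5.6]
opening: 0.129
```

```bash
python3 st.py
```

```text
10.975 [ 0.598  -0.072   0.0798] 1.7519061929924704 [ 1.34 -1.5   5.6 ] [-0.061 -0.275  0.008] 0.1292192871690326
```

Emit:
servo_tool:
  rows:
    - [0,0,0,0,-4]
    - [0,0,0,0,-8]
    - [0,0,0,0,-10]
    - [0,0,0,0,-10]

```text
time: 11.48
tcp_pos: [0.5981, -0.0719, 0.0795]
tcp_rot: [3.14, 0.001, 1.926]
wrist_force: [4.8, -0.8, 1.9]
opening: 0.132
```

```bash
python3 st.py
```

```text
11.475 [ 0.5981 -0.0719  0.0795] 1.9261367877729454 [ 4.77 -0.85  1.9 ] [-0.191 -0.941  0.066] 0.13154819752781818
```

Emit:
servo_tool:
  rows:
    - [0,0,0,0,-2]
    - [0,0,0,0,-4]
    - [0,0,0,0,-4]
    - [0,0,0,1,-4]
    - [0,0,0,2,-4]

```text
time: 12.1
tcp_pos: [0.5981, -0.0719, 0.0776]
tcp_rot: [3.14, 0.001, 1.997]
wrist_force: [6.5, -1.2, 0.9]
opening: 0.126
```

```bash
python3 st.py
```

```text
12.1 [ 0.5981 -0.0719  0.0776] 1.9973970981039857 [ 6.55 -1.15  0.92] [-0.182 -1.19  -0.02 ] 0.126369779620405
```

Emit:
servo_tool:
  rows:
    - [0,0,1,0,0]
    - [0,0,1,1,0]
    - [0,0,1,2,0]
    - [0,0,1,3,0]
    - [0,0,1,3,0]

```text
time: 12.72
tcp_pos: [0.5982, -0.0719, 0.0743]
tcp_rot: [-3.142, 0.001, 1.996]
wrist_force: [3.9, -3.2, 2.6]
opening: 0.133
```

```bash
python3 st.py
```

```text
12.725 [ 0.5982 -0.0719  0.0743] 1.996439865665587 [ 3.88 -3.19  2.6 ] [-0.7   -0.839  0.024] 0.13284211463014314
```

Emit:
servo_tool:
  rows:
    - [0,0,0,1,0]
    - [0,0,0,2,0]
    - [0,0,0,2,0]

```text
time: 13.1
tcp_pos: [0.5982, -0.0719, 0.0723]
tcp_rot: [-3.142, 0.001, 1.996]
wrist_force: [3.2, -2.9, 3.6]
opening: 0.127
```

```bash
python3 st.py
```

```text
13.1 [ 0.5982 -0.0719  0.0723] 1.9964292136404338 [ 3.19 -2.86  3.65] [-0.797 -0.847  0.002] 0.1266039032825675
```

Emit:
servo_tool:
  rows:
    - [0,0,0,1,0]
    - [0,0,0,1,0]
    - [0,0,0,2,0]
    - [0,0,0,2,0]

```text
time: 13.6
tcp_pos: [0.5982, -0.0719, 0.0703]
tcp_rot: [-3.142, 0.001, 1.996]
wrist_force: [2.4, -3.8, 2.8]
opening: 0.132
```

```bash
python3 st.py; python3 - <<'E'
from h import *
b=arm.camera("side")
crop(b,260,120,400,255,5,"s8.png")
E
```

```text
13.6 [ 0.5982 -0.0719  0.0703] 1.9964666208257478 [ 2.39 -3.85  2.81] [-0.88  -0.834  0.057] 0.13196661452985842
```

View pics/s8.png

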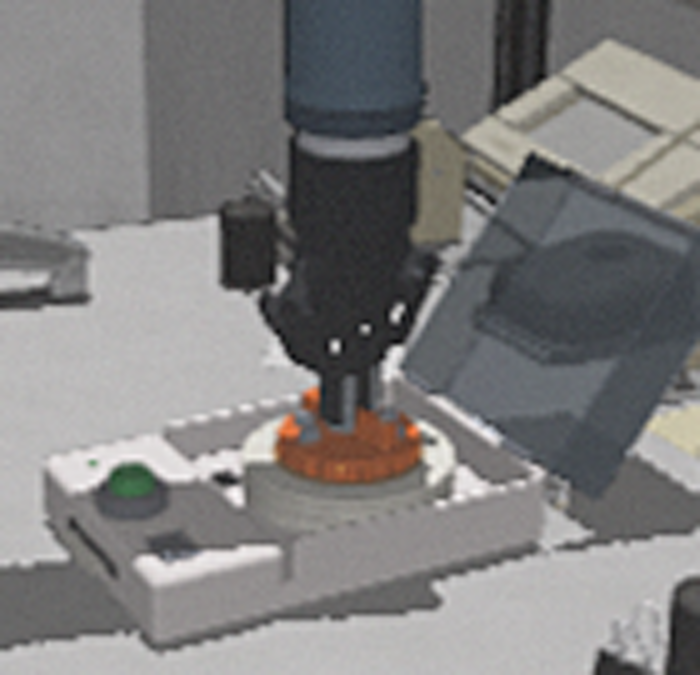

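Emit:
servo_tool:
  rows:
    - [0,0,0,0,4]
    - [0,0,0,0,8]
    - [0,0,0,0,12]
    - [0,0,0,0,15]
    - [0,0,0,0,15]

```text
time: 14.28
tcp_pos: [0.598, -0.0719, 0.0702]
tcp_rot: [-3.141, 0.001, 1.734]
wrist_force: [3.1, -4.5, 2.8]
opening: 0.133
```

```bash
python3 st.py
```

```text
14.275 [ 0.598  -0.0719  0.0702] 1.7339550784790303 [ 3.07 -4.5   2.84] [-0.827 -0.689  0.115] 0.13347517367019363
```

Emit:
servo_tool:
  rows:
    - [0,0,0,0,4]
    - [0,0,0,0,8]
    - [0,0,0,0,12]
    - [0,0,0,0,15]
    - [0,0,0,0,15]

```text
time: 14.9
tcp_pos: [0.5977, -0.0719, 0.0702]
tcp_rot: [-3.141, 0.001, 1.473]
wrist_force: [2.5, -3.5, 2.4]
opening: 0.131
```

```bash
python3 st.py
```

```text
14.9 [ 0.5977 -0.0719  0.0702] 1.4731349460815981 [ 2.51 -3.5   2.35] [-0.875 -0.551 -0.007] 0.13143334732202278
```

Emit:
servo_tool:
  rows:
    - [0,0,0,0,4]
    - [0,0,0,0,8]
    - [0,0,0,0,12]
    - [0,0,0,0,15]
    - [0,0,0,0,15]

```text
time: 15.52
tcp_pos: [0.5975, -0.0719, 0.0702]
tcp_rot: [-3.141, 0.001, 1.212]
wrist_force: [1.6, -4.2, 3.9]
opening: 0.135
```

```bash
python3 st.py; python3 - <<'E'
from h import *
b=arm.camera("side")
crop(b,260,120,400,255,5,"s9.png")
E
```

```text
15.525 [ 0.5975 -0.0719  0.0702] 1.2122514148563734 [ 1.61 -4.19  3.86] [-0.987 -0.28   0.039] 0.13516006976589892
```

View pics/s9.png

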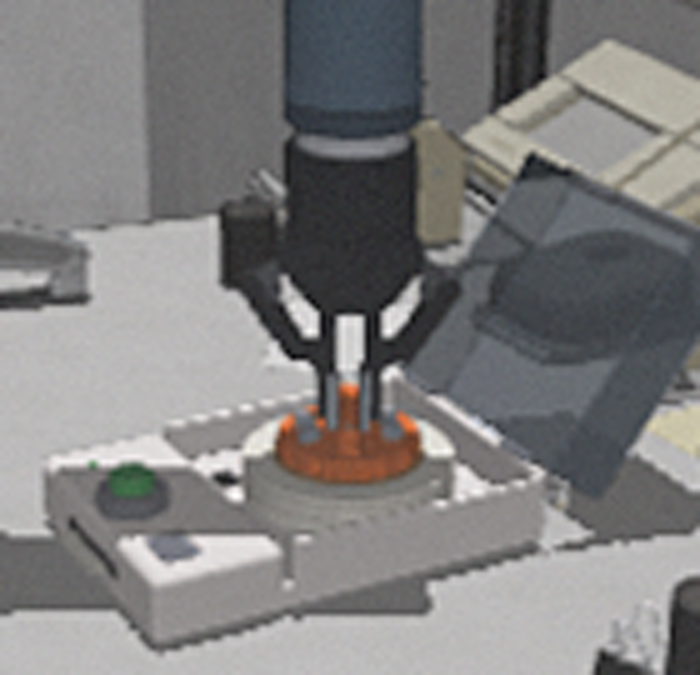

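Emit:
servo_tool:
  rows:
    - [0,0,0,0,4]
    - [0,0,0,0,8]
    - [0,0,0,0,12]
    - [0,0,0,0,15]
    - [0,0,0,0,15]

```text
time: 16.2
tcp_pos: [0.5974, -0.0717, 0.0701]
tcp_rot: [-3.14, 0.001, 0.95]
wrist_force: [-0.2, -3.5, 4.1]
opening: 0.131
```

```bash
python3 st.py
```

```text
16.2 [ 0.5974 -0.0717  0.0701] 0.9504990610850914 [-0.22 -3.5   4.12] [-0.989  0.011 -0.048] 0.13072295277782822
```

Emit:
servo_tool:
  rows:
    - [0,0,0,0,3]
    - [0,0,0,0,6]
    - [0,0,0,0,9]
    - [0,0,0,0,12]
    - [0,0,0,0,12]

```text
time: 16.82
tcp_pos: [0.5972, -0.0716, 0.0701]
tcp_rot: [-3.14, 0.001, 0.741]
wrist_force: [-0.0, -4.0, 6.2]
opening: 0.132
```

```bash
python3 st.py
```

```text
16.825 [ 0.5972 -0.0716  0.0701] 0.7410437804310512 [-0.03 -4.    6.21] [-0.897  0.135 -0.037] 0.1322012103545701
```

Emit:
servo_tool:
  rows:
    - [0,0,0,0,3]
    - [0,0,0,0,6]
    - [0,0,0,0,8]
    - [0,0,0,0,8]

```text
time: 17.32
tcp_pos: [0.5972, -0.0715, 0.0701]
tcp_rot: [-3.14, 0.001, 0.601]
wrist_force: [-0.6, -4.1, 6.5]
opening: 0.132
```

```bash
python3 st.py
```

```text
17.325 [ 0.5972 -0.0715  0.0701] 0.6014952826886628 [-0.58 -4.13  6.52] [-0.86   0.14  -0.053] 0.1324926624015811
```

Emit:
servo_tool:
  rows:
    - [0,0,0,0,3]
    - [0,0,0,0,6]
    - [0,0,0,0,8]
    - [0,0,0,0,8]

```text
time: 17.82
tcp_pos: [0.5971, -0.0714, 0.0701]
tcp_rot: [-3.14, 0.001, 0.462]
wrist_force: [-1.7, -3.2, 5.8]
opening: 0.129
```

```bash
python3 st.py
```

```text
17.825 [ 0.5971 -0.0714  0.0701] 0.46192938919685056 [-1.67 -3.23  5.82] [-0.738  0.218 -0.01 ] 0.1288272897798416
```

Emit:
servo_tool:
  rows:
    - [0,0,0,0,3]
    - [0,0,0,0,6]
    - [0,0,0,0,6]

```text
time: 18.2
tcp_pos: [0.5971, -0.0713, 0.0701]
tcp_rot: [-3.14, 0.002, 0.357]
wrist_force: [-1.9, -4.0, 7.4]
opening: 0.128
```

```bash
python3 st.py
```

```text
18.2 [ 0.5971 -0.0713  0.0701] 0.35724376326302987 [-1.95 -4.01  7.4 ] [-0.73   0.221  0.06 ] 0.12816511893436602
```

Emit:
servo_tool:
  rows:
    - [0,0,0,0,3]
    - [0,0,0,0,5]
    - [0,0,0,0,5]

```text
time: 18.58
tcp_pos: [0.5974, -0.0711, 0.0702]
tcp_rot: [-3.141, 0.002, 0.272]
wrist_force: [-0.5, -4.3, 7.4]
opening: 0.131
```

```bash
python3 st.py; python3 - <<'E'
from h import *
b=arm.camera("side")
crop(b,280,150,380,250,6,"s10.png")
E
```

```text
18.575 [ 0.5974 -0.0711  0.0702] 0.27212792027902344 [-0.46 -4.26  7.41] [-0.762  0.088  0.621] 0.13063346349211374
```

View pics/s10.png

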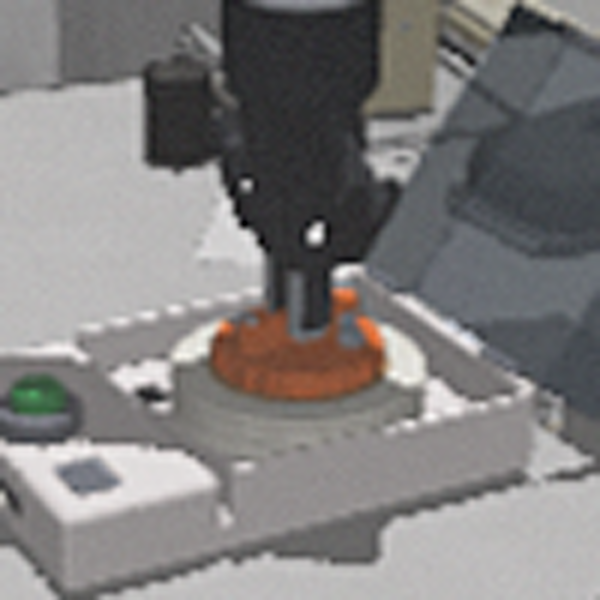

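Emit:
servo_tool:
  rows:
    - [0,0,0,0,-1]
    - [0.4,0,0,0,-1]
    - [0.4,0,0,0,-1]
    - [0.4,0,0,0,-1]
    - [0.4,0,0,0,-1]
    - [0.4,0,0,-20,-1]
    - [0.4,0,0,-60,-1]
    - [0.4,0,0,-120,-1]
    - [0.4,-60,0,-150,-1]
    - [0.4,-120,0,-150,-1]
    - [0.4,-180,0,-150,-1]
    - [0.4,-220,0,-150,-1]
    - [0.4,-220,0,-150,-1]

```text
time: 20.25
tcp_pos: [0.383, -0.1293, 0.2204]
tcp_rot: [-3.136, -0.0, 0.284]
wrist_force: [1.2, 0.1, -0.4]
opening: 0.399
```

```bash
python3 st.py; python3 - <<'E'
from h import *
a=arm.camera("top");b=arm.camera("side")
crop(a,280,140,400,270,5,"t11.png");crop(b,260,120,400,255,5,"s11.png")
P={}
for n,c in(("t",a),("s",b)):
    i=c["img"].astype(int); r,g,bb=i[...,0],i[...,1],i[...,2]
    m=(r>g*1.5)&(r>bb*1.8)&(r>70); R=np.zeros_like(m)
    if n=="t":R[170:235,305:370]=1
    else:R[170:255,255:380]=1
    print(blob(m&R)[:2])
    m=((r>g*1.35)&(r>bb*1.5)&(r>70)&R).astype(np.uint8)
    k,_=cv2.findContours(m,0,1);k=max(k,key=cv2.contourArea);P[n]=cv2.fitEllipse(k)[0];print(cv2.fitEllipse(k))
print(two(a,P["t"],b,P["s"]))
for z in(.058,.06,.07): print(z,proj(b,[.597,-.072,z]))
E
```

```text
20.25 [ 0.383  -0.1293  0.2204] 0.28371612023486725 [ 1.15  0.13 -0.38] [ 0.033 -0.082 -0.018] 0.3989012186145967
[(array([334.18, 201.69]), array([320, 189,  28,  28, 463], dtype=int32))]
((333.9174499511719, 202.71511840820312), (28.05042839050293, 28.331212997436523), 111.32339477539062)
[(array([329.36, 207.63]), array([316, 198,  28,  18, 329], dtype=int32))]
((329.3631896972656, 207.57723999023438), (16.833314895629883, 27.000709533691406), 84.59709167480469)
(array([ 0.59729595, -0.07230579,  0.05317386]), np.float64(0.0021336375863878253))
0.058 (np.float64(329.6091168832154), np.float64(206.0394321494307))
0.06 (np.float64(329.6173593037133), np.float64(205.43097991068694))
0.07 (np.float64(329.65875253270815), np.float64(202.37534802958118))
```

View pics/t11.png

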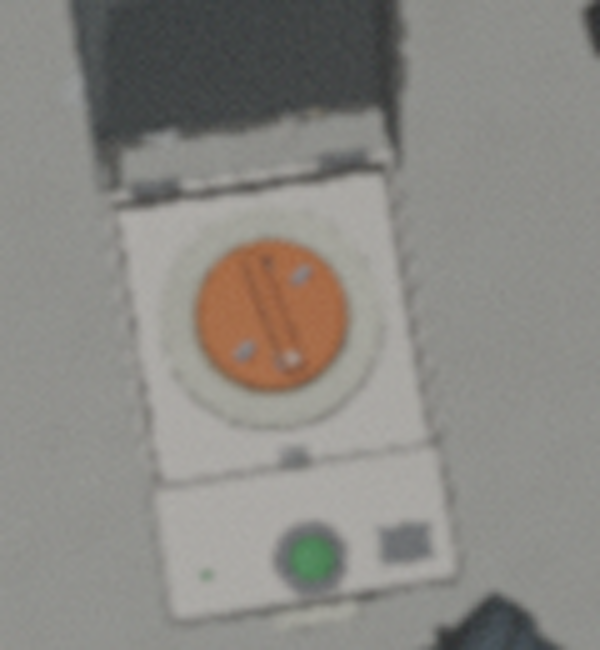

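View pics/s11.png

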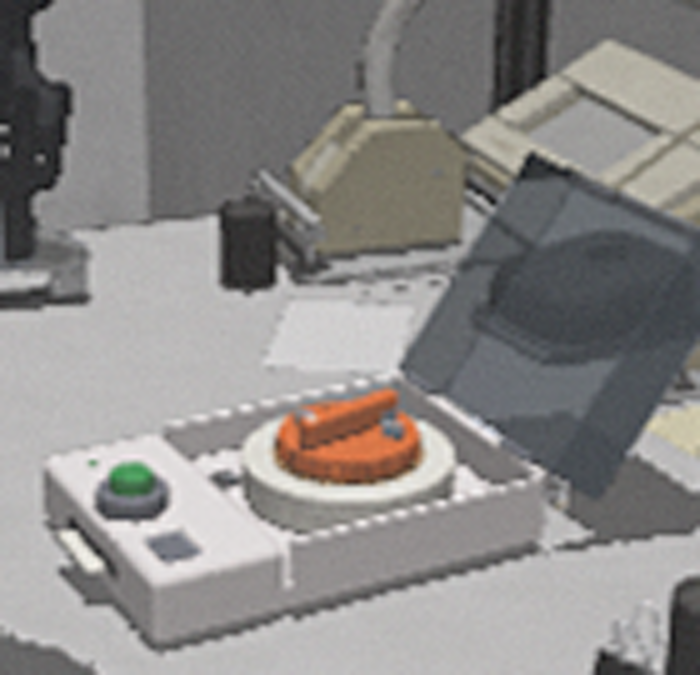

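```bash
python3 - <<'E'
from h import *
b=arm.camera("side");a=arm.camera("top")
def el(img):
    i=img.astype(int); r,g,bb=i[...,0],i[...,1],i[...,2]
    m=((r>g*1.35)&(r>bb*1.5)&(r>70)).astype(np.uint8)
    k,_=cv2.findContours(m,0,1);k=max(k,key=cv2.contourArea);x,y,w,h=cv2.boundingRect(k);return m
s5=cv2.imread("pics/s5.png")[:,:,::-1]; cv2.imwrite
new=cv2.resize(b["img"][120:255,240:400],None,fx=5,fy=5,interpolation=cv2.INTER_CUBIC)
def rim(im):
    m=el(im); m=m[:,350:560]; cols=range(50,150,10); out=[]
    for c in cols:
        ys=np.where(m[300:540,c])[0]; out.append(ys.max()+300)
    return np.array(out)
p,q=rim(s5),rim(new);print(p,q,(q-p).mean()/5/3.66*12,"mm")
# dot
i=a["img"].astype(int); bb=i[185:220,318:350,2];print(np.unravel_index(bb.argmax(),bb.shape),bb.max())
g=i[...,:].min(2)[208:216,334:342]; print(g)
E
```

```text
[453 457 458 461 463 462 462 461 458 458] [471 476 477 479 481 482 482 481 477 476] 12.393442622950818 mm
(np.int64(0), np.int64(0)) 165
[[ 67  67  71  72  71  67  71  76]
 [ 72  71  74  81  78  73  68  73]
 [ 79  79  79 101 109  96  81  75]
 [ 84  86  95 119 129 115  86  72]
 [ 81  90  95 105 116 105  81  71]
 [ 81  89  87  86  85  74  70  68]
 [ 77  81  80  70  63  65  67  66]
 [ 78  74  76  67  70  68  68  70]]
```

```bash
python3 -c "
from bench import arm
print(arm.job_done())"; python3 st.py
```

```text
the job is handed in; nothing more can be done
None
the job is handed in; nothing more can be done
```

The label roll is locked and the job was handed in at about 20 s of the 69 s allowed; I saw no sign that anything failed, though the hand-in gives no verdict.

- **Button:** I pressed it with the closed fingertips at about 14 N. The cover swung open by itself, and the arm stayed clear of it in every picture.
- **Drop:** I gripped the cap's bar at 25 N and pressed it down at about 6 N. I turned it backward about 44°, and the downward force fell away as it reached its window. It then went down about 12 mm from rest.
- **Home:** Still pressed, I turned it forward about 98°. The turning moment rose to 0.62 N m, a firm stop below the 0.9 N m limit. I backed off 1°, let go and moved clear.

**Last checks:**
- **Height:** In the side camera the released cap sits 12.0 to 12.4 mm lower than at the start, so its disc is about 58 mm above the desk. That method is only good to about 1 mm, and the limit is 58.9 mm.
- **Surroundings:** The cover stands open, the robot touches nothing, and the bystanders visible in the last pictures looked unmoved. I did not measure them.
- **Disagreement:** The bar's final angle, read roughly from the top picture, is about 8° short of the tool's. The grip probably slipped a little at the stop.

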